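Hold the glass-scrap bin open by its pedal and let the lid down softly

TASK

My hands are full of glass offcuts: with your fingertips press down the pedal of the green-lidded bin until its lid is up as far as it goes, keep it wide open for about three seconds while I tip them in, then let the pedal up slowly so that the lid comes fully shut without slamming, and move clear. Work the lid by the pedal only, leave the yellow-lidded bin shut, do not shove, tip or lift either bin, and leave the ornaments on the turntable and the red tin where they stand.

Things in the scene. Friction and masses are not known exactly. Their poses are not given: they have to be found in the camera images.
- glass_bin: the bin to open: a loose 3-litre pedal bin for glass scrap, brushed steel drum 170 mm across with a GREEN domed lid, black foot and rear spine, about 1.9 kg; lid top 264 mm above the granite when shut. Origin: centre of its underside, on the granite. z is up; its front, with the pedal, faces its own -x; the rear spine and lid hinge are at +x
- glass_bin_pad: pedal of the green-lidded bin: black pad 45 mm deep (its x), 50 mm wide (its y), 8 mm thick, at the foot of the drum's front. Origin: its middle, at rest 122 mm out from the bin's axis and 36 mm above the granite, top face level at 40 mm. It turns 0.30 rad down to its stop about a pivot 77 mm behind its middle; there its middle is 23 mm lower and its outer edge 29 mm, just clear of the granite
- glass_bin_press (a point): the point to press on that pedal: on the pad's top face, on its centre line, 127 mm out from the bin's axis (42 mm out from the drum wall), 40 mm above the granite at rest, 24 mm lower at the stop. Pressing takes about 5 to 10 N at first, 2 to 5 N near the stop; the lid's weight and a light spring push it back. Nothing damps it: let go, it snaps up and the lid slams
- glass_bin_lid (a joint): opening angle of the green lid, rad: 0 shut, 1.35 at its stop, wide open. A push rod in the spine links it to the pedal: the lid turns 4.5 times the pedal's angle, so 1 mm of travel at the press point is about 0.055 rad of lid
- glass_bin_cover: the green lid, a shallow dome 176 mm across and 27 mm thick, hinged at the drum's rear rim so that its front edge rises. Origin: centre of its underside, 237 mm above the granite when shut
- paper_bin: a second bin of the same make and size, for paper, with a YELLOW lid, not to be opened or moved. Origin and axes as for the green-lidded bin; it may stand on either side of it
- paper_bin_lid (a joint): opening angle of the yellow lid, rad: 0 shut. To be left at 0
- turntable: worn walnut lazy susan 300 mm across, its top 35 mm above the granite, between the bins. Origin: centre of its underside. Turns freely; carries the next four things
- town_hall: white ceramic town hall with red roofs, 60 x 100 mm, tower 125 mm high, on the turntable. Origin: centre of its underside
- wreath: green glass wreath lying flat on the turntable, 100 mm across, 24 mm high. Origin: centre of its underside
- train_car: silver metal train car, 105 x 38 x 53 mm, on the turntable. Origin: centre of its underside
- dome: clear acrylic dome with a small ball knob on a beech foot, 100 mm across, 103 mm high, on the turntable. Origin: centre of its underside
- bead_tin: small round red tin, 50 mm across, 44 mm high, standing between the two bins, nearer the robot. Origin: centre of its underside

How it is judged:
On the way, in this order (a step that is already met when the one before it is completed fails the run):
1. the green lid is held wide open (within 0.15 rad of its stop) without a break for 2.5 s (value of joint glass_bin_lid above 1.2 rad), for 2.5 s.
2. the green lid is down and shut (value of joint glass_bin_lid below 0.04 rad), for 0.3 s.
At the end, for the whole second after the job is handed in: After 2.5 s wide open (above 1.2 rad), the green lid is shut again (below 0.04 rad), lowered without slamming; the yellow lid is shut; the green-lidded bin stands upright within 30 mm of where it was, the yellow-lidded bin and the four ornaments and the tin within 20 mm (value of joint each of glass_bin_lid, paper_bin_lid below 0.04 rad and distance of glass_bin from where it was at the start of the episode below 0.03 m and angle between glass_bin's own z axis and vertical below 0.05 rad and distance of each of paper_bin, town_hall, wreath, train_car, dome, bead_tin from where it was at the start of the episode below 0.02 m); the robot touches nothing.
It fails at once if the green lid slams: on its way down, below 0.8 rad, it closes faster than 2 rad/s (about 0.35 m/s at its front edge) (value of joint glass_bin_lid below 0.8 rad and velocity of joint glass_bin_lid below -2 rad/s).
It fails at once if the green lid itself is pushed or lifted by the robot instead of by the pedal (contact force between any of the fingers, the arm and glass_bin_cover above 1 N).
It fails at once if the yellow-lidded bin is opened or moved more than 20 mm (value of joint paper_bin_lid above 0.15 rad or distance of paper_bin from where it was at the start of the episode above 0.02 m).
It fails at once if the green-lidded bin is shoved more than 30 mm, tipped by more than 0.12 rad or lifted (distance of glass_bin from where it was at the start of the episode above 0.03 m or angle between glass_bin's own z axis and vertical above 0.12 rad or height (world z) of glass_bin above 0.015 m).
It fails at once if an ornament or the tin is moved more than 20 mm, lifted or carried (distance of any of town_hall, wreath, train_car, dome, bead_tin from where it was at the start of the episode above 0.02 m).
It also fails if it takes over 54 s, if anything falls off the work surface, if the arm or the gripper's body presses on something with over 40 N, if the wrist force passes 120 N, or if a joint passes its speed limit or range.

ROBOT

A 7-joint arm with a two-finger parallel gripper is mounted at the origin on the work surface. World frame = base frame: x ahead of the robot, y to its left, z up, the work surface at z = 0. Lengths are in m, angles in rad, forces in N, time in s.
With the tool pointing down it reaches from about 0.35 to 0.9 m from the base axis. Payload 8.1 kg.
Tool frame: the origin (TCP) lies midway between the tips of the shut fingers; the grasp point (between the pads) lies 19 mm behind it; z points along the fingers, y is the line along which they close (so a half turn about z gives the same grasp; the last joint's range is limited). The gripper opens to 92 mm and grips with 3 to 60 N. Pads are 19 mm wide; open, the fingers measure 130 mm over their backs; the gripper's body (75 mm by 190 mm) begins 47 mm behind the grasp point.
Start: joints at [1.12, 0.434, 0.025, 1.573, -0.012, 1.134, -0.075], TCP at [0.213, -0.588, 0.227] pointing down, gripper open.
Joint ranges: [-2.62, 2.62], [-0.44, 2.09], [-1.27, 1.32], [0.08, 2.57], [-1.32, 4.46], [0.12, 2], [-2.74, 2.74]. Speed limits (rad/s): [2.22, 2.22, 3.01, 3.01, 3.14, 3.14, 3.14].

INTERFACE

Orientations are given as a rotation vector (axis times angle).
In Python, from cell import arm gives the robot as it stands.
- The arm moves only by the tool move_arm, never from a script. Its argument "motion" is a list of rows, each an object of numbers: "tx", "ty", "tz": the shift along the tool's x, y, z normalised to -1 to 1, where 1 is 1000 mm; "twist": the turn about the tool's z normalised to -1 to 1, where 1 is pi/2 rad. In form: [{"tx": .., "ty": .., "tz": .., "twist": ..}, ...]. A call has 1 to 12 rows; each row shifts and turns the commanded pose from where the row before left it, along the tool's axes as they then stand; what a row does not reach is not made up. A row lasts 1/10 s, in which the tool goes at most 50 mm and 8.59 degrees, less where a joint would pass 70% of its speed; a pose out of reach is approached as far as the arm can. A call with a number of a shift or a turn outside -1 to 1 is refused whole. A call with a gripper value outside its range is refused whole. "gripper" is the gripper's target within -1 to 1 (shut at 1, half-way at 0, fully open at -1), set as the call begins (left out, the last holds). The fingers move at their own pace and stop on an object; "squeeze" is the grip in N (left out, the last holds). Time passes only in rows, so rows that do not move let the fingers close. It gives the time, the measured TCP pose, the force, the opening and the grip force at its end, in the units of the state.
- arm.observe(): the state, without advancing time (a new reading comes with each control period).
- arm.get_image(name): name is "scene" or "side" or "wrist"; returns the picture (420x560x3 uint8, red, green, blue); there is no depth.
- arm.calibration(name): a dict with "K" (3x3 intrinsics, pixels), "k1" (the pictures are not rectified: a ray, as slopes to the right and down, at radius r is drawn at 1 + k1 r^2 times it, then the intrinsics apply), "T" (4x4, takes a point from camera to world coordinates). Camera axes: x right, y down, z forward; pixel columns grow to the right and rows downward; lengths in m; the calibration is good to about 2 mm. A picture is of the moment at which its call begins: read the wrist's pose just before it. calibration takes no time and is no camera call; for the wrist camera it gives the pose at the moment of the call.
- arm.sign_off(): hands the job in; it is judged then, once.
Trained networks look in the newest picture that a camera, given by its name, has taken for a name from the list of things; names that differ only in an ending like _2 or _b are one class to them, and where a whole thing is asked for, a point or a joint stands for the part that bears it (a point fixed in the world has none). Each returns a list of dicts, best first, with "conf" (0 to 1); they miss things now and then, are a little off and sometimes report something else, mostly with a low value. They report only what shows in the picture. A call takes as long as a camera call.
- arm.look_for(camera, query): "point" ([column, row] as shares, 0 to 1, of the picture: columns of its width, rows of its height, amid what is visible of it).
- arm.regions_of(camera, query): "region" (420x560 bool, what is visible of it) and "point" ([column, row] as shares, 0 to 1, of the picture: columns of its width, rows of its height, amid what is visible of it).
- arm.place_of(camera, query): "point" ([column, row] as shares, 0 to 1, of the picture: columns of its width, rows of its height: a listed point, or the origin of a listed thing).
The state is a dict: "clock": time; "joints": joint angles; "dq": joint speeds; "joint_efforts": joint torques, N m; "position": TCP position; "ee_rot": TCP orientation; "force": force on the tool from outside, world axes, zero at the start; "ft_torque": the same for the moment, N m; "width": opening from 0.0 (shut) to 1.0 (fully open); "gripper_force": force on a finger pad.
Only numpy, scipy, OpenCV 4.12 (cv2) and the standard library are available. Lean on these libraries where they do the work, as an engineer would, in place of code of your own. Each camera call takes 0.05 s, during which the arm holds its last target. There are 200 camera calls.

## Working session

There is one attempt and no reset: what is moved stays moved. The work goes in short steps, Python scripts to look and compute and a tool call to move; the robot and the scene stay as the last step left them, time stands still between calls to the robot, and variables do not carry over. Pictures are saved under pics/ and viewed, at most 10 in all, crops included, and the job is handed in when it is done.

Besides the shell and the picture viewer there is one more tool, called after "Call:" by a JSON object that holds its "fn" and its "kwargs", one argument or row to a line. move_arm: Moves the arm, as the interface text tells. Scaled input: -1 to 1 covers 1000 mm each way for a shift and pi/2 rad each way for a turn. Its arguments: {"type":"object","properties":{"motion":{"type":"array","items":{"type":"object","properties":{"tx":{"type":"number"},"ty":{"type":"number"},"tz":{"type":"number"},"twist":{"type":"number"}}}},"gripper":{"type":"number"},"squeeze":{"type":"number"}},"required":["motion"]}

```bash
mkdir -p pics; cat > h.py <<'E'
import numpy as np, cv2
from cell import arm
def ray(cam,pt,c=None):
    c=c or arm.calibration(cam);K=np.array(c["K"]);T=np.array(c["T"])
    u=np.array([[[pt[0]*560,pt[1]*420]]],float)
    s=cv2.undistortPoints(u,K,np.array([c["k1"],0,0,0,0.]))[0,0]
    d=T[:3,:3]@np.array([s[0],s[1],1]);return T[:3,3],d/np.linalg.norm(d)
def atz(cam,pt,z):
    o,d=ray(cam,pt);return o+d*(z-o[2])/d[2]
def tri(rs):
    A=sum(np.eye(3)-np.outer(d,d) for o,d in rs);b=sum((np.eye(3)-np.outer(d,d))@o for o,d in rs);return np.linalg.solve(A,b)
E
python3 - <<'E'
from h import *
ims=[]
for c in("scene","side","wrist"):
    im=arm.get_image(c);cv2.imwrite(f"pics/{c}0.png",im[:,:,::-1])
    for q,z in(("glass_bin",0),("glass_bin_pad",.036),("glass_bin_press",.04),("glass_bin_cover",.237),("paper_bin",0),("bead_tin",0),("turntable",0)):
        r=arm.place_of(c,q)
        for k in r[:2]: print(c,q,np.round(k["point"],3),round(k["conf"],2),np.round(atz(c,k["point"],z),3))
s=arm.observe();print(s["clock"],s["position"],s["ee_rot"],s["force"])
a=cv2.imread("pics/scene0.png");b=cv2.imread("pics/side0.png")
E
```

```text
scene glass_bin_pad [0.393 0.751] 0.75 [ 0.442 -0.288  0.036]
scene glass_bin_press [0.389 0.756] 0.77 [ 0.436 -0.294  0.04 ]
scene glass_bin_cover [0.466 0.728] 0.89 [ 0.562 -0.321  0.237]
scene paper_bin [0.457 0.354] 0.73 [0.551 0.312 0.   ]
scene bead_tin [0.399 0.554] 0.55 [ 0.443 -0.012 -0.   ]
scene turntable [0.552 0.542] 0.69 [ 0.715 -0.003  0.   ]
side glass_bin [0.319 0.727] 0.73 [ 0.555 -0.325  0.   ]
side glass_bin_pad [0.568 0.62 ] 0.6 [ 0.726 -0.023  0.036]
side glass_bin_cover [0.286 0.582] 0.81 [ 0.556 -0.323  0.237]
side paper_bin [0.616 0.407] 0.78 [0.565 0.31  0.   ]
side bead_tin [0.435 0.495] 0.9 [ 0.448 -0.006  0.   ]
side turntable [0.569 0.625] 0.76 [ 0.717 -0.007  0.   ]
1.2 [ 0.21297398 -0.58761538  0.22674211] [ 3.09419533e+00  5.43385246e-01 -3.53197379e-05] [ 0.88304637  0.56876285 -0.70167871]
```

View pics/scene0.png

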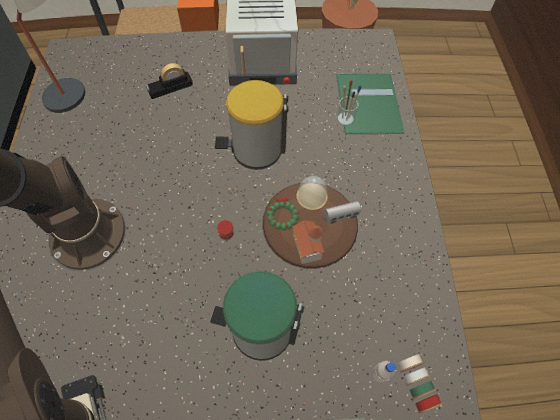

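View pics/side0.png

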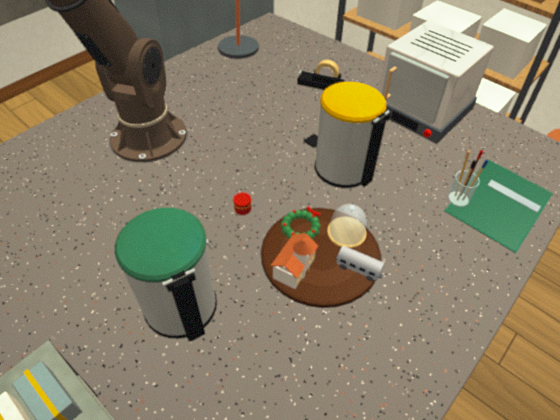

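The scene view shows the green bin at about (260,310), its pedal at (219,316) on the robot side, and the tin at (225,229). The side view confirms the bin but hides the pedal. Next I'll work out the approach.

```bash
cat >> h.py <<'E'
from scipy.spatial.transform import Rotation as R
def rel(p):
    s=arm.observe();M=R.from_rotvec(s["ee_rot"]).as_matrix();return M.T@(np.array(p)-s["position"])
E
python3 - <<'E'
from h import *
s=arm.observe();M=R.from_rotvec(s["ee_rot"]).as_matrix();T=np.array(arm.calibration("wrist")["T"])
print("cam in tool",M.T@(T[:3,3]-s["position"]),M.T@T[:3,2]);print(M);print(rel([.36,-.29,.22]))
E
```

```text
cam in tool [ 0.08346671 -0.00070822 -0.15674508] [-3.02674483e-01 -2.50643003e-04  9.53093959e-01]
[[ 9.40164518e-01  3.40720822e-01 -1.41038084e-05]
 [ 3.40720821e-01 -9.40164517e-01 -4.96876536e-05]
 [-3.01895184e-05  4.19091077e-05 -9.99999999e-01]]
[ 0.23963261 -0.22971288  0.00672525]
```

Call:
{"fn": "move_arm", "kwargs": {
  "motion": [
    {"tx": 0.03, "ty": -0.029},
    {"tx": 0.03, "ty": -0.029},
    {"tx": 0.03, "ty": -0.029},
    {"tx": 0.03, "ty": -0.029},
    {"tx": 0.03, "ty": -0.029},
    {"tx": 0.03, "ty": -0.029},
    {"tx": 0.03, "ty": -0.029},
    {"tx": 0.03, "ty": -0.029},
    {"twist": -0.09},
    {"twist": -0.09},
    {"twist": -0.09},
    {"twist": -0.09}
  ],
  "gripper": 1
}}

```text
invalid input
```

Call:
{"fn": "move_arm", "kwargs": {
  "motion": [
    {"twist": -0.09},
    {"twist": -0.09},
    {"twist": -0.09},
    {"twist": -0.09},
    {"twist": -0.09},
    {"twist": -0.09},
    {"twist": -0.09},
    {"twist": -0.09},
    {"twist": -0.09},
    {"twist": -0.09},
    {"twist": -0.09},
    {"twist": -0.09}
  ]
}}

```text
invalid input
```

Call:
{"fn": "move_arm", "kwargs": {
  "motion": [
    {"twist": -0.08},
    {"twist": -0.07},
    {}
  ]
}}

```text
invalid input
```

```bash
python3 - <<'E'
from h import *
s=arm.observe();print(s["clock"],s["position"],R.from_rotvec(s["ee_rot"]).as_matrix()[:,0],s["joints"],s["force"],s["width"])
c=arm.calibration("wrist");im=arm.get_image("wrist");cv2.imwrite("pics/w1.png",im[:,:,::-1])
for q,z in(("glass_bin",0),("glass_bin_pad",.036),("glass_bin_press",.04),("glass_bin_cover",.237)):
    for k in arm.place_of("wrist",q)[:2]: print(q,np.round(k["point"],3),round(k["conf"],2),np.round(atz("wrist",k["point"],z),3))
r=arm.regions_of("wrist","glass_bin_pad")
if r:
    m=np.array(r[0]["region"],np.uint8);print(r[0]["conf"],m.sum())
    cs=max(cv2.findContours(m,0,2)[0],key=cv2.contourArea)
    for p in cv2.boxPoints(cv2.minAreaRect(cs)): print(p,atz("wrist",(p[0]/560,p[1]/420),.04))
E
```

```text
1.2 [ 0.21297398 -0.58761538  0.22674211] [ 9.40164518e-01  3.40720821e-01 -3.01895184e-05] [ 1.12042622  0.43450844  0.02500544  1.57318594 -0.01157924  1.13400398
 -0.07510573] [ 0.88304637  0.56876285 -0.70167871] 1.000103408777164
```

View pics/w1.png

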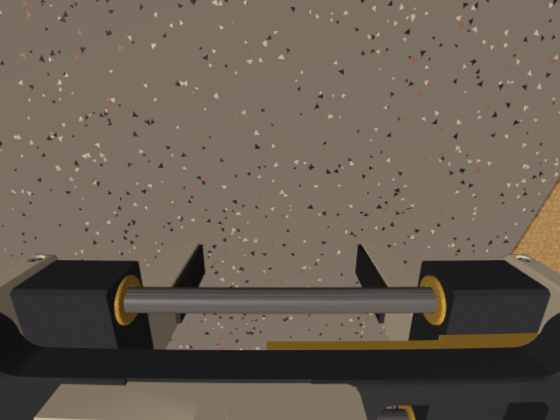

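The arm didn't move: the picture shows only granite and the open fingers. The rows probably need all four keys, so I'll resend them that way.

Call:
{"fn": "move_arm", "kwargs": {
  "motion": [
    {"tx": 0.03, "ty": -0.029, "tz": 0, "twist": 0},
    {"tx": 0.03, "ty": -0.029, "tz": 0, "twist": 0},
    {"tx": 0.03, "ty": -0.029, "tz": 0, "twist": 0},
    {"tx": 0.03, "ty": -0.029, "tz": 0, "twist": 0},
    {"tx": 0.03, "ty": -0.029, "tz": 0, "twist": 0},
    {"tx": 0.03, "ty": -0.029, "tz": 0, "twist": 0},
    {"tx": 0.03, "ty": -0.029, "tz": 0, "twist": 0},
    {"tx": 0.03, "ty": -0.029, "tz": 0, "twist": 0},
    {"tx": 0, "ty": 0, "tz": 0, "twist": -0.09},
    {"tx": 0, "ty": 0, "tz": 0, "twist": -0.09},
    {"tx": 0, "ty": 0, "tz": 0, "twist": -0.09},
    {"tx": 0, "ty": 0, "tz": 0, "twist": -0.09}
  ],
  "gripper": 1
}}

```text
clock: 2.7
position: [0.3597, -0.2876, 0.2269]
ee_rot: [2.815, 1.394, 0.0]
force: [0.5, -0.3, -0.0]
width: 0.025
gripper_force: 0.0
```

Call:
{"fn": "move_arm", "kwargs": {
  "motion": [
    {"tx": 0, "ty": 0, "tz": 0, "twist": -0.09},
    {"tx": 0, "ty": 0, "tz": 0, "twist": -0.09},
    {"tx": 0, "ty": 0, "tz": 0, "twist": -0.09},
    {"tx": 0, "ty": 0, "tz": 0, "twist": -0.09},
    {"tx": 0, "ty": 0, "tz": 0, "twist": -0.09},
    {"tx": 0, "ty": 0, "tz": 0, "twist": -0.09},
    {"tx": 0, "ty": 0, "tz": 0, "twist": -0.09},
    {"tx": 0, "ty": 0, "tz": 0, "twist": -0.09},
    {"tx": 0, "ty": 0, "tz": 0, "twist": -0.09},
    {"tx": 0, "ty": 0, "tz": 0, "twist": -0.09},
    {"tx": 0, "ty": 0, "tz": 0, "twist": -0.09},
    {"tx": 0, "ty": 0, "tz": 0, "twist": -0.09}
  ]
}}

```text
clock: 3.9
position: [0.3596, -0.2878, 0.2268]
ee_rot: [0.817, 3.033, -0.0]
force: [0.5, 1.0, 0.1]
width: 0.002
gripper_force: 0.0
```

Call:
{"fn": "move_arm", "kwargs": {
  "motion": [
    {"tx": 0, "ty": 0, "tz": 0, "twist": -0.08},
    {"tx": 0, "ty": 0, "tz": 0, "twist": -0.07},
    {"tx": 0, "ty": 0, "tz": 0, "twist": 0}
  ]
}}

```text
clock: 4.2
position: [0.3596, -0.2878, 0.2268]
ee_rot: [0.461, 3.107, -0.0]
force: [0.1, -0.1, -0.2]
width: 0.001
gripper_force: 0.0
```

```bash
cat > look.py <<'E'
import sys
from h import *
s=arm.observe();print(s["clock"],s["position"],R.from_rotvec(s["ee_rot"]).as_matrix()[:,0],s["joints"],s["force"],s["width"])
im=arm.get_image("wrist");cv2.imwrite(sys.argv[1],im[:,:,::-1])
for q,z in(("glass_bin",0),("glass_bin_pad",.036),("glass_bin_press",.04),("glass_bin_cover",.237)):
    for k in arm.place_of("wrist",q)[:2]: print(q,np.round(k["point"],3),round(k["conf"],2),np.round(atz("wrist",k["point"],z),3),[np.round(x,4).tolist() for x in ray("wrist",k["point"])])
r=arm.regions_of("wrist","glass_bin_pad")
if r:
    m=np.array(r[0]["region"],np.uint8);print(r[0]["conf"],m.sum())
    cs=max(cv2.findContours(m,0,2)[0],key=cv2.contourArea)
    for p in cv2.boxPoints(cv2.minAreaRect(cs)): print(p,atz("wrist",(p[0]/560,p[1]/420),.04))
E
python3 look.py pics/w2.png
```

```text
4.2 [ 0.35955486 -0.28781991  0.22681458] [-9.56848850e-01  2.90586010e-01 -2.21941277e-04] [ 0.96714042  0.20831955 -0.47666858  1.9249934   0.11071867  1.03341101
  1.7184578 ] [ 0.10166897 -0.12792176 -0.2070712 ] 0.001496068063876492
glass_bin_pad [0.532 0.584] 0.73 [ 0.444 -0.287  0.036] [[0.2813, -0.2624, 0.3835], [0.4222, -0.0648, -0.9042]]
glass_bin_press [0.532 0.571] 0.7 [ 0.435 -0.285  0.04 ] [[0.2813, -0.2624, 0.3835], [0.4069, -0.0611, -0.9114]]
0.91 786
[277.60922 256.0338 ] [ 0.44889201 -0.31682292  0.04      ]
[279.27383 226.07076] [ 0.40946064 -0.30240586  0.04      ]
[317.76614 228.20923] [ 0.42655148 -0.25673336  0.04      ]
[316.10153 258.1723 ] [ 0.46671095 -0.26957629  0.04      ]
```

View pics/w2.png

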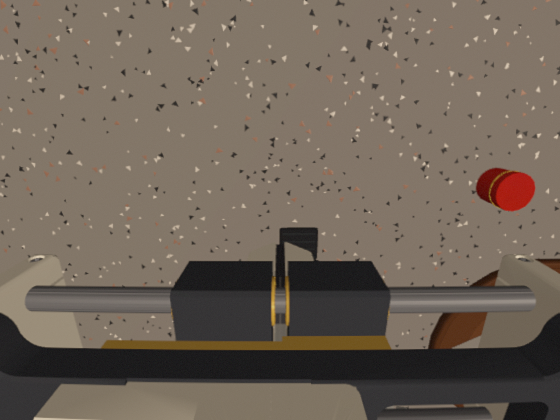

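The pedal's outer edge is visible at (280–318, 228), centred near (0.418, -0.280). The fingers are shut and the camera side points away from the bin. I'll descend out here first, then check wrist clearance to the lid before moving in.

Call:
{"fn": "move_arm", "kwargs": {
  "motion": [
    {"tx": 0, "ty": 0, "tz": 0.034, "twist": 0},
    {"tx": 0, "ty": 0, "tz": 0.034, "twist": 0},
    {"tx": 0, "ty": 0, "tz": 0.034, "twist": 0},
    {"tx": 0, "ty": 0, "tz": 0.034, "twist": 0},
    {"tx": 0, "ty": 0, "tz": 0.034, "twist": 0},
    {"tx": 0, "ty": 0, "tz": 0, "twist": 0}
  ]
}}

```text
clock: 5.1
position: [0.3573, -0.2862, 0.0536]
ee_rot: [-0.464, -3.101, -0.005]
force: [-1.4, -0.4, 0.4]
width: 0.006
gripper_force: 0.0
```

```bash
python3 - <<'E'
from h import *
s=arm.observe();print(s["clock"],s["position"],s["force"])
a=arm.get_image("scene");b=arm.get_image("side")
a=cv2.resize(a[180:400,60:340],None,fx=1.42,fy=1.42);b=cv2.resize(b[100:320,80:360],None,fx=1.42,fy=1.42)
cv2.imwrite("pics/ab.png",np.hstack([a,b])[:,:,::-1]);print(a.shape)
print(rel([.425,-.281,.057]))
E
```

```text
5.1 [ 0.35731874 -0.28615843  0.05361991] [-1.37211878 -0.35724627  0.43626863]
(312, 398, 3)
[-6.06165806e-02  2.52653846e-02  2.55854902e-05]
```

View pics/ab.png

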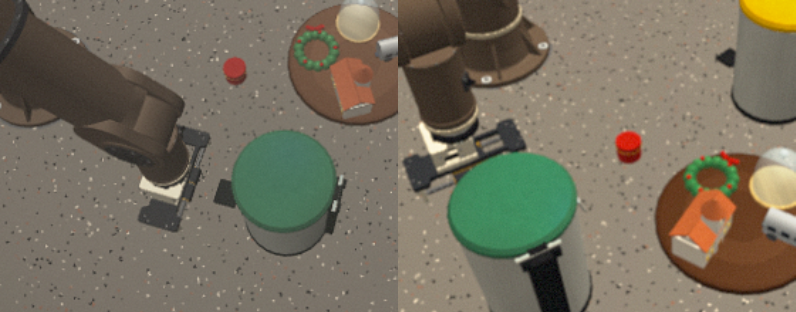

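Left half: the hand stands clear of the pedal, which is at crop (222,193). Right half: the wrist is well off the lid. I'll move in over the pad now.

Call:
{"fn": "move_arm", "kwargs": {
  "motion": [
    {"tx": 0, "ty": 0.023, "tz": 0, "twist": 0},
    {"tx": -0.02, "ty": 0, "tz": 0, "twist": 0},
    {"tx": -0.02, "ty": 0, "tz": 0, "twist": 0},
    {"tx": -0.01, "ty": 0, "tz": 0, "twist": 0},
    {"tx": 0, "ty": 0, "tz": 0, "twist": 0}
  ]
}}

```text
clock: 5.7
position: [0.4162, -0.2811, 0.0583]
ee_rot: [0.463, 3.104, -0.002]
force: [-0.5, 0.2, 0.8]
width: 0.007
gripper_force: 0.0
```

```bash
python3 - <<'E'
from h import *
s=arm.observe();print(s["clock"],s["position"],s["ee_rot"],s["force"])
a=arm.get_image("scene");b=arm.get_image("side")
a=cv2.resize(a[240:370,150:320],None,fx=2.3,fy=2.3);b=cv2.resize(b[170:300,90:260],None,fx=2.3,fy=2.3)
w=arm.get_image("wrist")[140:300,180:420];w=cv2.resize(w,(391,261))
cv2.imwrite("pics/ab2.png",np.vstack([np.hstack([a,b]),np.hstack([w,w*0])])[:,:,::-1])
print(rel([.425,-.283,.054]),rel([.425,-.283,.042]))
for c in("scene","wrist"):
  for q,z in (("glass_bin_press",.04),("glass_bin_cover",.237)):
    for k in arm.place_of(c,q)[:1]: print(c,q,k["conf"],atz(c,k["point"],z))
E
```

```text
5.7 [ 0.41615102 -0.28106546  0.05831144] [ 4.63291266e-01  3.10392419e+00 -1.68111537e-03] [-0.51180387  0.18406997  0.77809203]
[-0.01209376  0.00090115  0.00310231] [-0.01209944  0.0009057   0.01510231]
scene glass_bin_press 0.49 [ 0.44002202 -0.30142806  0.04      ]
scene glass_bin_cover 0.87 [ 0.56573276 -0.31456874  0.237     ]
```

View pics/ab2.png

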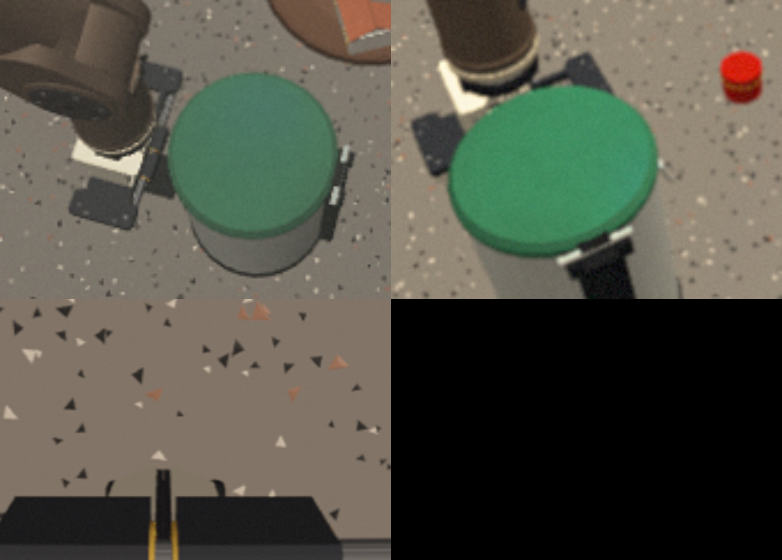

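The fingers are centred laterally on the pad (its corners show at crop 107 and 223, the finger at 163), and the lid has clearance. I'll ease in and touch down.

Call:
{"fn": "move_arm", "kwargs": {
  "motion": [
    {"tx": -0.006, "ty": 0.001, "tz": 0, "twist": 0},
    {"tx": -0.006, "ty": 0, "tz": 0, "twist": 0},
    {"tx": 0, "ty": 0, "tz": 0.008, "twist": 0},
    {"tx": 0, "ty": 0, "tz": 0.006, "twist": 0},
    {"tx": 0, "ty": 0, "tz": 0.003, "twist": 0},
    {"tx": 0, "ty": 0, "tz": 0.002, "twist": 0},
    {"tx": 0, "ty": 0, "tz": 0, "twist": 0}
  ]
}}

```text
clock: 6.75
position: [0.4254, -0.2826, 0.0374]
ee_rot: [-0.463, -3.106, -0.0]
force: [-1.9, 1.1, 6.2]
width: 0.006
gripper_force: 3.1
```

Call:
{"fn": "move_arm", "kwargs": {
  "motion": [
    {"tx": 0, "ty": 0, "tz": 0.002, "twist": 0},
    {"tx": 0, "ty": 0, "tz": 0.002, "twist": 0},
    {"tx": 0, "ty": 0, "tz": 0.002, "twist": 0},
    {"tx": 0, "ty": 0, "tz": 0.002, "twist": 0},
    {"tx": 0, "ty": 0, "tz": 0.002, "twist": 0},
    {"tx": 0, "ty": 0, "tz": 0.002, "twist": 0},
    {"tx": 0, "ty": 0, "tz": 0.002, "twist": 0},
    {"tx": 0, "ty": 0, "tz": 0, "twist": 0}
  ]
}}

```text
clock: 7.55
position: [0.426, -0.2828, 0.0236]
ee_rot: [0.464, 3.107, -0.0]
force: [-0.2, -0.4, 5.3]
width: 0.003
gripper_force: 2.7
```

Call:
{"fn": "move_arm", "kwargs": {
  "motion": [
    {"tx": 0, "ty": 0, "tz": 0.002, "twist": 0},
    {"tx": 0, "ty": 0, "tz": 0.002, "twist": 0},
    {"tx": 0, "ty": 0, "tz": 0.002, "twist": 0},
    {"tx": 0, "ty": 0, "tz": 0, "twist": 0}
  ]
}}

```text
clock: 7.95
position: [0.4258, -0.2828, 0.0175]
ee_rot: [-0.464, -3.107, -0.0]
force: [0.9, -1.0, 3.5]
width: 0.004
gripper_force: 1.8
```

```bash
python3 - <<'E'
from h import *
s=arm.observe();print(s["clock"],s["position"],s["force"])
b=arm.get_image("side");a=arm.get_image("scene")
cv2.imwrite("pics/o1.png",np.hstack([a[200:400,100:400],b[100:300,60:360]])[:,:,::-1])
E
```

```text
7.95 [ 0.42580799 -0.2828004   0.01746163] [ 0.88307988 -1.02618023  3.46050302]
```

View pics/o1.png

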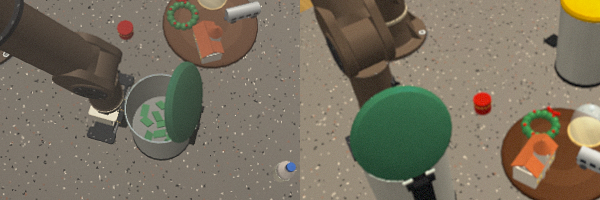

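The lid is up at about 70°, and the force hasn't yet shown the stop. I'll press on in 1 mm steps.

Call:
{"fn": "move_arm", "kwargs": {
  "motion": [
    {"tx": 0, "ty": 0, "tz": 0.001, "twist": 0},
    {"tx": 0, "ty": 0, "tz": 0.001, "twist": 0},
    {"tx": 0, "ty": 0, "tz": 0, "twist": 0}
  ]
}}

```text
clock: 8.35
position: [0.4257, -0.2828, 0.0155]
ee_rot: [-0.464, -3.107, -0.0]
force: [1.1, -0.0, 1.4]
width: 0.002
gripper_force: 1.1
```

Call:
{"fn": "move_arm", "kwargs": {
  "motion": [
    {"tx": 0, "ty": 0, "tz": 0.001, "twist": 0},
    {"tx": 0, "ty": 0, "tz": 0.001, "twist": 0},
    {"tx": 0, "ty": 0, "tz": 0, "twist": 0}
  ]
}}

```text
clock: 8.65
position: [0.4261, -0.2829, 0.0141]
ee_rot: [0.464, 3.107, -0.001]
force: [-0.4, 1.5, 10.9]
width: 0.006
gripper_force: 5.3
```

The force jumped to 11 N, so the pedal is at its stop. I'll hold there for about 3.5 s.

Call:
{"fn": "move_arm", "kwargs": {
  "motion": [
    {"tx": 0, "ty": 0, "tz": 0, "twist": 0},
    {"tx": 0, "ty": 0, "tz": 0, "twist": 0},
    {"tx": 0, "ty": 0, "tz": 0, "twist": 0},
    {"tx": 0, "ty": 0, "tz": 0, "twist": 0},
    {"tx": 0, "ty": 0, "tz": 0, "twist": 0},
    {"tx": 0, "ty": 0, "tz": 0, "twist": 0},
    {"tx": 0, "ty": 0, "tz": 0, "twist": 0},
    {"tx": 0, "ty": 0, "tz": 0, "twist": 0},
    {"tx": 0, "ty": 0, "tz": 0, "twist": 0},
    {"tx": 0, "ty": 0, "tz": 0, "twist": 0},
    {"tx": 0, "ty": 0, "tz": 0, "twist": 0},
    {"tx": 0, "ty": 0, "tz": 0, "twist": 0}
  ]
}}

```text
clock: 9.85
position: [0.426, -0.283, 0.0142]
ee_rot: [0.464, 3.107, -0.001]
force: [-1.5, 0.6, 9.5]
width: 0.002
gripper_force: 5.0
```

Call:
{"fn": "move_arm", "kwargs": {
  "motion": [
    {"tx": 0, "ty": 0, "tz": 0, "twist": 0},
    {"tx": 0, "ty": 0, "tz": 0, "twist": 0},
    {"tx": 0, "ty": 0, "tz": 0, "twist": 0},
    {"tx": 0, "ty": 0, "tz": 0, "twist": 0},
    {"tx": 0, "ty": 0, "tz": 0, "twist": 0},
    {"tx": 0, "ty": 0, "tz": 0, "twist": 0},
    {"tx": 0, "ty": 0, "tz": 0, "twist": 0},
    {"tx": 0, "ty": 0, "tz": 0, "twist": 0},
    {"tx": 0, "ty": 0, "tz": 0, "twist": 0},
    {"tx": 0, "ty": 0, "tz": 0, "twist": 0},
    {"tx": 0, "ty": 0, "tz": 0, "twist": 0},
    {"tx": 0, "ty": 0, "tz": 0, "twist": 0}
  ]
}}

```text
clock: 11.05
position: [0.426, -0.2829, 0.0142]
ee_rot: [0.464, 3.107, -0.001]
force: [-0.0, 0.1, 9.6]
width: 0.005
gripper_force: 5.0
```

Call:
{"fn": "move_arm", "kwargs": {
  "motion": [
    {"tx": 0, "ty": 0, "tz": 0, "twist": 0},
    {"tx": 0, "ty": 0, "tz": 0, "twist": 0},
    {"tx": 0, "ty": 0, "tz": 0, "twist": 0},
    {"tx": 0, "ty": 0, "tz": 0, "twist": 0},
    {"tx": 0, "ty": 0, "tz": 0, "twist": 0},
    {"tx": 0, "ty": 0, "tz": 0, "twist": 0},
    {"tx": 0, "ty": 0, "tz": 0, "twist": 0},
    {"tx": 0, "ty": 0, "tz": 0, "twist": 0},
    {"tx": 0, "ty": 0, "tz": 0, "twist": 0},
    {"tx": 0, "ty": 0, "tz": 0, "twist": 0}
  ]
}}

```text
clock: 12.05
position: [0.4261, -0.2829, 0.0142]
ee_rot: [0.464, 3.107, -0.001]
force: [-1.0, -0.1, 10.6]
width: 0.005
gripper_force: 5.0
```

```bash
python3 - <<'E'
from h import *
s=arm.observe();print(s["clock"],s["position"],s["force"])
b=arm.get_image("side");a=arm.get_image("scene")
cv2.imwrite("pics/o2.png",np.hstack([a[200:400,100:400],b[100:300,60:360]])[:,:,::-1])
E
```

```text
12.05 [ 0.42605489 -0.28293242  0.01416513] [-1.00358937 -0.09404261 10.61159465]
```

View pics/o2.png

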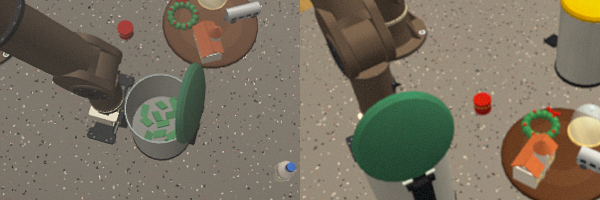

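The lid is wide open (upright in both views) and has been held for over 3 s. I'll lower it at about 10 mm/s, roughly 0.55 rad/s of lid.

Call:
{"fn": "move_arm", "kwargs": {
  "motion": [
    {"tx": 0, "ty": 0, "tz": -0.001, "twist": 0},
    {"tx": 0, "ty": 0, "tz": -0.001, "twist": 0},
    {"tx": 0, "ty": 0, "tz": -0.001, "twist": 0},
    {"tx": 0, "ty": 0, "tz": -0.001, "twist": 0},
    {"tx": 0, "ty": 0, "tz": -0.001, "twist": 0},
    {"tx": 0, "ty": 0, "tz": -0.001, "twist": 0},
    {"tx": 0, "ty": 0, "tz": -0.001, "twist": 0},
    {"tx": 0, "ty": 0, "tz": -0.001, "twist": 0},
    {"tx": 0, "ty": 0, "tz": -0.001, "twist": 0},
    {"tx": 0, "ty": 0, "tz": -0.001, "twist": 0},
    {"tx": 0, "ty": 0, "tz": -0.001, "twist": 0},
    {"tx": 0, "ty": 0, "tz": -0.001, "twist": 0}
  ]
}}

```text
clock: 13.35
position: [0.4256, -0.2828, 0.0258]
ee_rot: [-0.464, -3.107, -0.0]
force: [-5.4, 1.9, 4.5]
width: 0.007
gripper_force: 2.6
```

Call:
{"fn": "move_arm", "kwargs": {
  "motion": [
    {"tx": 0, "ty": 0, "tz": -0.001, "twist": 0},
    {"tx": 0, "ty": 0, "tz": -0.001, "twist": 0},
    {"tx": 0, "ty": 0, "tz": -0.001, "twist": 0},
    {"tx": 0, "ty": 0, "tz": -0.001, "twist": 0},
    {"tx": 0, "ty": 0, "tz": -0.001, "twist": 0},
    {"tx": 0, "ty": 0, "tz": -0.001, "twist": 0},
    {"tx": 0, "ty": 0, "tz": -0.001, "twist": 0},
    {"tx": 0, "ty": 0, "tz": -0.001, "twist": 0},
    {"tx": 0, "ty": 0, "tz": -0.001, "twist": 0},
    {"tx": 0, "ty": 0, "tz": -0.001, "twist": 0}
  ]
}}

```text
clock: 14.35
position: [0.4254, -0.2828, 0.0359]
ee_rot: [-0.464, -3.106, 0.0]
force: [-5.1, 1.4, 6.8]
width: 0.006
gripper_force: 3.4
```

Call:
{"fn": "move_arm", "kwargs": {
  "motion": [
    {"tx": 0, "ty": 0, "tz": -0.001, "twist": 0},
    {"tx": 0, "ty": 0, "tz": -0.001, "twist": 0},
    {"tx": 0, "ty": 0, "tz": -0.001, "twist": 0},
    {"tx": 0, "ty": 0, "tz": -0.001, "twist": 0},
    {"tx": 0, "ty": 0, "tz": -0.001, "twist": 0},
    {"tx": 0, "ty": 0, "tz": -0.001, "twist": 0},
    {"tx": 0, "ty": 0, "tz": -0.001, "twist": 0},
    {"tx": 0, "ty": 0, "tz": -0.001, "twist": 0},
    {"tx": 0, "ty": 0, "tz": 0, "twist": 0}
  ]
}}

```text
clock: 15.25
position: [0.4262, -0.283, 0.0439]
ee_rot: [0.464, 3.107, -0.0]
force: [-0.1, 0.5, -0.8]
width: 0.006
gripper_force: 0.0
```

Force is back to zero, so the pedal is up. I'll rise a little, back straight out, and check.

Call:
{"fn": "move_arm", "kwargs": {
  "motion": [
    {"tx": 0, "ty": 0, "tz": -0.005, "twist": 0},
    {"tx": 0, "ty": 0, "tz": -0.01, "twist": 0},
    {"tx": 0.01, "ty": 0, "tz": 0, "twist": 0},
    {"tx": 0.02, "ty": 0, "tz": 0, "twist": 0},
    {"tx": 0.02, "ty": 0, "tz": -0.02, "twist": 0},
    {"tx": 0, "ty": 0, "tz": -0.03, "twist": 0},
    {"tx": 0, "ty": 0, "tz": -0.03, "twist": 0},
    {"tx": 0, "ty": 0, "tz": -0.03, "twist": 0},
    {"tx": 0, "ty": 0, "tz": 0, "twist": 0},
    {"tx": 0, "ty": 0, "tz": 0, "twist": 0},
    {"tx": 0, "ty": 0, "tz": 0, "twist": 0}
  ]
}}

```text
clock: 16.35
position: [0.377, -0.2679, 0.1679]
ee_rot: [-0.464, -3.106, -0.0]
force: [-0.5, -0.6, -0.1]
width: 0.005
gripper_force: 0.0
```

```bash
python3 - <<'E'
from h import *
s=arm.observe();print(s["clock"],s["position"],s["force"])
b=arm.get_image("side");a=arm.get_image("scene")
cv2.imwrite("pics/e1.png",np.hstack([a[50:400,100:400],b[50:400,60:460]])[:,:,::-1])
for c in("scene","side"):
  for q,z in (("glass_bin_cover",.237),("paper_bin",0),("bead_tin",0),("turntable",0)):
    for k in arm.place_of(c,q)[:1]: print(c,q,round(k["conf"],2),atz(c,k["point"],z).round(3))
E
```

```text
16.35 [ 0.37704107 -0.26794627  0.16786185] [-0.45136787 -0.58662036 -0.0824915 ]
scene paper_bin 0.64 [0.727 0.102 0.   ]
scene bead_tin 0.75 [ 0.451 -0.019  0.   ]
scene turntable 0.71 [0.717 0.007 0.   ]
side glass_bin_cover 0.77 [ 0.55  -0.323  0.237]
side paper_bin 0.86 [0.567 0.312 0.   ]
side bead_tin 0.84 [ 0.446 -0.007  0.   ]
```

View pics/e1.png

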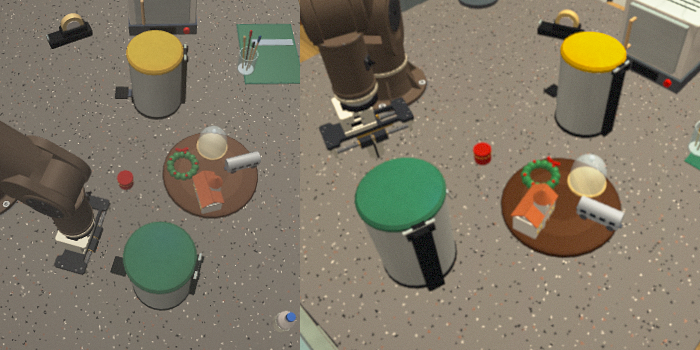

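The green lid is shut (crop (160,255) and (400,195)), and the hand is clear. The yellow bin, ornaments and tin are where they were.

```bash
python3 -c "
from cell import arm
print(arm.sign_off())"
```

```text
the job is handed in; nothing more can be done
None
```

I pressed the pedal to its stop, held the green lid wide open for over 3 s, then let it down slowly until fully shut and moved clear. In the last pictures both lids are shut and nothing else looks moved. I've handed the job in, but it returned no verdict.

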